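# Slide an insert carrier home in a stoning stand and close the keeper

### The job

Push the carrier plate that bears the steel mould insert along the two rails of the bench stand, away from the robot, until it drops level into the locating notches; then push the keeper round by its red pin until its arm lies fully across the carrier's corner, against its stop. Push only: do not lift the carrier, do not touch the finished insert on it, and leave the tools and parts lying about where they are.

Things in the scene. Friction and masses are not known exactly. Their poses are not given: they have to be found in the camera images.
- stand: Fixed bench stand, grey base 230 x 170 mm with two rails. Origin at bench height; x runs along the rails in the direction of the push, y left, z up. Rails: x -125 to +105 mm, y 51 to 82 mm each side; bearing faces 36 mm above the bench, outer walls 47 mm. Between them a 102 mm gap, open above, floor at 16 mm. Notches 22 mm long, 8 mm deep. End stops 50 mm high, 15 mm beyond the seated carrier.
- carrier: Loose aluminium plate, 100 (along the rails) x 150 x 12 mm, 0.8 kg with the insert, 1 mm side play. Origin: centre of its underside, axes as the stand's. Four feet 6 mm high, each in its own lane, so no foot meets a wrong notch. Riding: origin 42 mm above the bench; seated: 36 mm, level, at x = 30 (+-2) mm in the stand's frame. A 9 mm high toe clamp stands on the plate before and behind the insert.
- push_face (a point): Centre of the carrier's near edge face (150 mm wide, 12 mm high), the face to push; 50 mm behind and 6 mm above the carrier's origin, and moving with it. The carrier slides with about 2 to 8 N; seated, it stops dead. A hard push can hold it up by friction; it then drops as the finger backs off.
- seat_face (a point): Fixed point on the stand where the centre of the carrier's near edge face lies when the carrier is seated (42 mm above the bench, x = -20 mm in the stand's frame).
- insert: Ground steel mould insert, 62 mm along the rails x 40 mm x 22 mm high, clamped in the middle of the carrier's upper side (its top is 34 mm above the plate's underside). Not to be touched. Origin: centre of its underside.
- keeper (a joint): Swing keeper on the stand's left, upright pivot. 0 = closed at its stop, arm square across the carrier's edge (stand -y); 1.57 = open, arm back along the rail (stand -x); limits 0 and 2.0 rad. Stays where left; 1 to 2 N at the pin turns it. Arm 16 mm wide, 8 mm thick, underside 49.5 mm above the bench: clears the seated carrier (top 48 mm), strikes one riding high (top 54 mm).
- keeper_pin (a point): Middle of the red upright thumb pin at the end of the keeper's arm, 54 mm from the pivot axis; pin 10 to 12 mm thick, from 57.5 mm to 83.5 mm above the bench, this point 70.5 mm above it. Moves with the keeper.
- oilstone_a: Brown oilstone stick 13 x 100 x 13 mm on the blue mat; bystander. Origin: centre of its underside.
- brass_hammer: Small brass-headed hammer with wooden handle, 64 x 228 x 26 mm; bystander. Origin: centre of its underside.
- micrometer: Micrometer 36 x 123 x 18 mm; bystander. Origin: centre of its underside.
- guide_bush_b: Brass-coloured guide bush, 30 mm across, 28 mm high, upright; bystander. Origin: centre of its underside.
- long_nose_pliers: Long-nose pliers with black grips 52 x 173 x 12 mm; bystander. Origin: centre of its underside.
- keeper_pivot (a point): Point on the keeper's pivot axis, at the underside of its arm (49.5 mm above the bench); fixed on the stand at x = -5, y = +102 mm of its frame. The hub's top is 15 mm above it, 24 mm across.

How it is judged (in metres and radians):
On the way, in this order (a step that is already met when the one before it is completed fails the run):
1. the carrier lies level in the locating notches, with the keeper still open (z of carrier in the frame of stand below 0.038 m and x of carrier in the frame of stand between 0.026 and 0.034 m and angle between carrier's own z axis and vertical below 0.03 rad and value of joint keeper above 1 rad), for 0.2 s.
2. the keeper is closed over the seated carrier (value of joint keeper below 0.15 rad), for 0.2 s.
At the end, for the whole second after the job is handed in: The carrier rests level (within 0.03 rad) in the notches, within 2 mm of its seated height and 4 mm of its seated place along the rails, and the keeper is within 0.15 rad of its closed stop (z of carrier in the frame of stand between 0.033 and 0.038 m and x of carrier in the frame of stand between 0.026 and 0.034 m and angle between carrier's own z axis and vertical below 0.03 rad and value of joint keeper below 0.15 rad and linear speed of carrier below 0.01 m/s); the robot touches nothing.
It fails at once if the carrier is lifted or tipped off its rails (z of carrier in the frame of stand above 0.048 m or angle between carrier's own z axis and vertical above 0.15 rad).
It fails at once if the finished insert is touched (contact force between any of the fingers, the arm and insert above 0.5 N).
It fails at once if a tool or part lying about is moved by more than 15 mm (distance of any of oilstone_a, brass_hammer, micrometer, guide_bush_b, long_nose_pliers from where it was at the start of the episode above 0.015 m).
It also fails if it takes over 48 s, if anything falls off the work surface, if the arm or the gripper's body presses on something with over 40 N, if the wrist force passes 120 N, or if a joint passes its speed limit or range.

### The arm

A 7-joint arm with a two-finger parallel gripper is mounted at the origin on the work surface; the furniture and walls round the work are solid. World frame = base frame: x ahead of the robot, y to its left, z up, the work surface at z = 0. Lengths are in m, angles in degrees, forces in N, time in s.
With the tool pointing down it reaches from about 0.4 to 0.875 m from the base axis. Payload 6.5 kg.
Tool frame: the origin (TCP) lies on the centre line of the jaws, within the pads' length; the fingertips stand 8 mm ahead of it and the grasp point (between the pads) lies 11 mm behind it (tips_ahead is the distance from the TCP to the fingertips, in m); z points along the fingers, y is the direction in which the jaws open and shut (so a half turn about z gives the same grasp; the last joint's range is limited). The gripper opens to 85 mm and grips with 20 to 120 N. Pads are 22 mm wide; open, the fingers measure 114 mm over their backs; the gripper's body (76 mm by 85 mm) begins 54 mm behind the grasp point. The pads swing forward as they close: fully open they stand 13 mm farther back than shut.
Start: joints at [-72.204, 30.733, -0.252, 88.115, 0.149, 61.152, -4.079], TCP at [0.239, 0.604, 0.239] pointing down, gripper open.
Joint ranges: [-154.64, 154.64], [-21.42, 123.67], [-72.66, 72.17], [13.99, 137.28], [-74.86, 254.86], [10.95, 109.41], [-158.01, 158.01]. Speed limits (degrees/s): [136.94, 136.94, 180, 180, 180, 180, 180].

### API

Orientations are given as [roll, pitch, yaw] about the fixed x, y, z axes, in that order (R = Rz(yaw) Ry(pitch) Rx(roll)).
In Python, from station import * gives the robot as it stands.
- The arm moves only by the tool drive_tool, never from a script. Its argument "increments" is a list of rows, each a list of 3 entries, a list of its own where there are three numbers: the shift along the tool's x, y, z in m, then the turn, a rotation vector about the tool's x, y, z in degrees, then the opening in per cent of the stroke, from 0 (shut) to 100 (fully open). A call has 1 to 20 rows; each row shifts and turns the pose as measured when the row begins, along the tool's axes as they then stand; what a row does not reach is not made up. A row lasts 1/12 s, in which the tool goes at most 41.7 mm and 7.16 degrees, less where a joint would pass 70% of its speed; a pose out of reach is approached as far as the arm can. A call is refused whole if a number of a shift passes 0.0417 or a number of a turn 7.16, either way. A call with a gripper value outside its range is refused whole. The fingers move at their own pace and stop on an object; the grip force is fixed at half the most. Time passes only in rows, so rows that do not move let the fingers close. It gives the time, the measured TCP pose, the force and the opening at its end, in the units of the state.
- get_obs(): the state, without advancing time (a new reading comes with each control period).
- read_camera(name): name is "side" or "top" or "wrist"; returns a dict with "frame" (420x560x3 uint8, red, green, blue), "fx", "fy", "cx", "cy" (pixels), "camera_from_world" (4x4, takes a point from world to camera coordinates); the wrist camera has in their place "hand_eye" (4x4, takes a point from camera to tool coordinates, whose origin is the TCP and whose axes are the flange's). Camera axes: x right, y down, z forward; pixel columns grow to the right and rows downward; lengths in m; the calibration is good to about 2 mm. A picture is of the moment at which its call begins: read the wrist's pose just before it. There is no depth.
- job_done(): hands the job in, once; it reports no verdict.
The state is a dict: "clock": time; "qpos": joint angles; "qvel": joint speeds; "tau": joint torques, N m; "ee_pos": TCP position; "eef_rot": TCP orientation; "force": force on the tool from outside, world axes, zero at the start; "torque": the same for the moment, N m; "grip_width": opening from 0.0 (shut) to 1.0 (fully open).
Only numpy, scipy, OpenCV 4.12 (cv2) and the standard library are available. Lean on these libraries where they do the work, as an engineer would, in place of code of your own. Each camera call takes 0.05 s, during which the arm holds its last target.

## Working session

There is one attempt and no reset: what is moved stays moved. The work goes in short steps, Python scripts to look and compute and a tool call to move; the robot and the scene stay as the last step left them, time stands still between calls to the robot, and variables do not carry over. Pictures are saved under pics/ and viewed, and the job is handed in when it is done.

Besides the shell and the picture viewer there is one more tool, called after "Call:" as name([rows], argument=value, ...), one row to a line, values as JSON. drive_tool: Moves the arm, as the interface text tells. Its arguments: {"type":"object","properties":{"increments":{"type":"array","items":{"type":"array"}}},"required":["increments"]}

```bash
mkdir -p pics; ls
python3 - <<'E'
from station import *
import cv2
o=get_obs();print(o)
for n in["side","top","wrist"]:
    c=read_camera(n)
    cv2.imwrite(f"pics/{n}0.png",c["frame"][:,:,::-1])
    print(n,{k:(v.tolist() if hasattr(v,'tolist') else v) for k,v in c.items() if k!="frame"})
E
```

```text
pics
{'clock': 0.0, 'qpos': array([-72.20456918,  30.77635558,  -0.25444558,  88.17081241,
         0.14816014,  61.14958306,  -4.07833521]), 'qvel': array([-0.07875821,  0.05934974, -0.01567548, -0.01562694,  0.07218656,
       -0.06806884,  0.06810035]), 'tau': array([-3.01861992e-04, -5.83410931e+01,  1.04873601e+00, -2.59105325e+01,
        1.23053489e-02,  9.54458315e-03, -1.84819550e-05]), 'ee_pos': array([0.23894659, 0.60383715, 0.23842516]), 'eef_rot': array([-1.79903784e+02,  6.31267198e-03,  1.58416562e+02]), 'force': array([-0.22423296,  0.12437693, -0.11371078]), 'torque': array([ 0.00804998, -0.00329099, -0.00025165]), 'grip_width': 1.000831019097298}
side {'fx': 475.6639959477921, 'fy': 475.6639959477921, 'cx': 281.1972790669587, 'cy': 208.163686841702, 'camera_from_world': [[0.8308225472744523, -0.5562214076185131, -0.018752083811419358, -0.4154347914636437], [-0.3092518121663164, -0.4333885905954669, -0.8464854672193282, 0.2160425276683024], [0.4627063989315903, 0.7090783280065431, -0.532081491069935, 1.1667939490115147], [0.0, 0.0, 0.0, 1.0]]}
top {'fx': 418.4723538584587, 'fy': 418.4723538584587, 'cx': 281.2720437134877, 'cy': 210.87573948980634, 'camera_from_world': [[0.000825605096188157, -0.9998582020125651, -0.016819460289392282, 0.0004577094863687998], [-0.9888145137681307, 0.0016923382845738136, -0.14914085071712077, 0.489002567704537], [0.1491481670612183, 0.01675445789429968, -0.9886729046570194, 0.9955760270840792], [0.0, 0.0, 0.0, 1.0]]}
wrist {'fx': 329.46584050728865, 'fy': 329.46584050728865, 'cx': 273.78327402210215, 'cy': 210.48313638011746, 'hand_eye': [[-0.0010671429170082281, -0.9500377409357523, -0.31213322797114273, 0.0798196880072149], [0.999999418060733, -0.0010632622924353057, -0.0001826239072294922, 0.0014550215244323317], [-0.00015837988725271758, -0.3121332412143702, 0.9500383227243108, -0.13423212110854663], [0.0, 0.0, 0.0, 1.0]]}
```

View pics/top0.png

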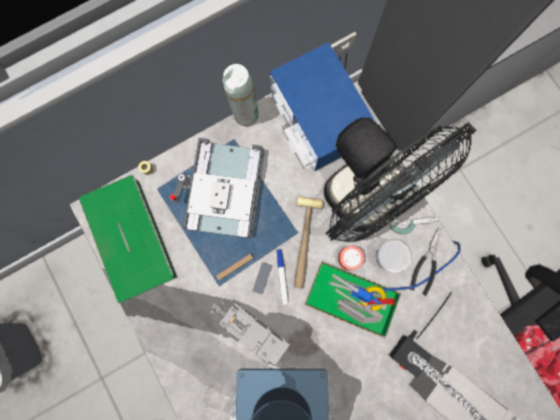

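View pics/side0.png

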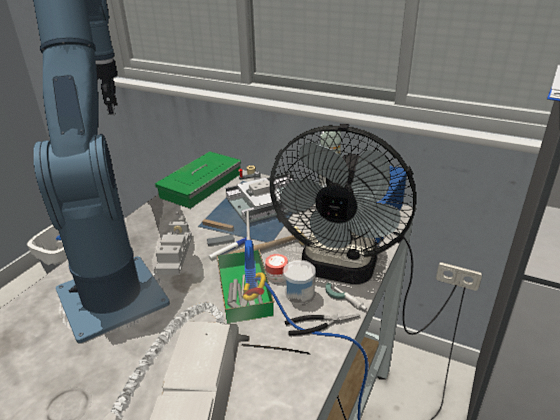

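View pics/wrist0.png

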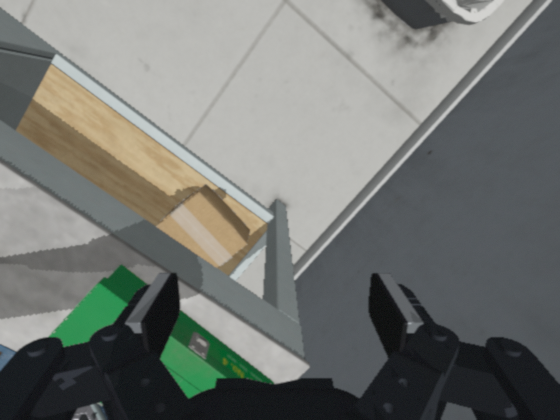

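Run:
```python
import cv2
i=cv2.imread("pics/top0.png")[125:285,135:335]
cv2.imwrite("pics/top0z.png",cv2.resize(i,None,fx=4,fy=4,interpolation=cv2.INTER_CUBIC)[:600])
i=cv2.imread("pics/side0.png")[150:250,200:320]
cv2.imwrite("pics/side0z.png",cv2.resize(i,None,fx=6,fy=6,interpolation=cv2.INTER_CUBIC))
```

```text
(no output)
```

View pics/top0z.png

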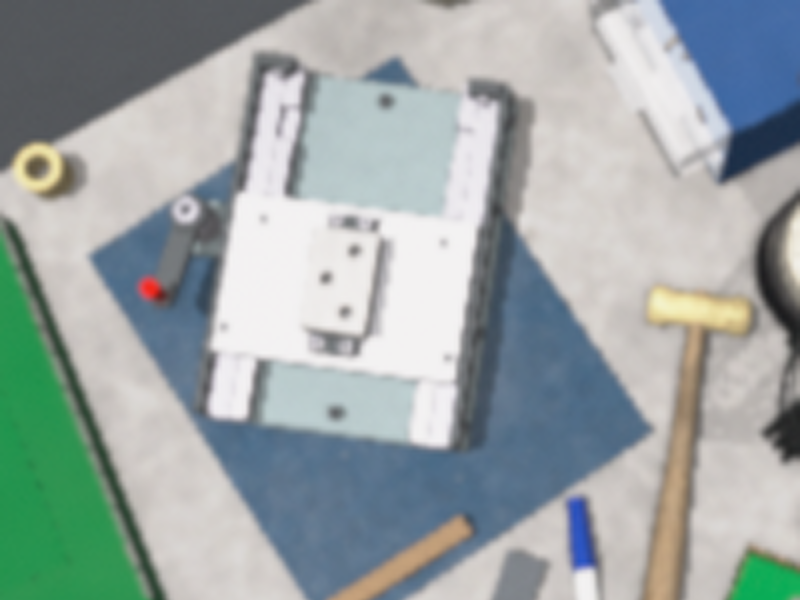

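View pics/side0z.png

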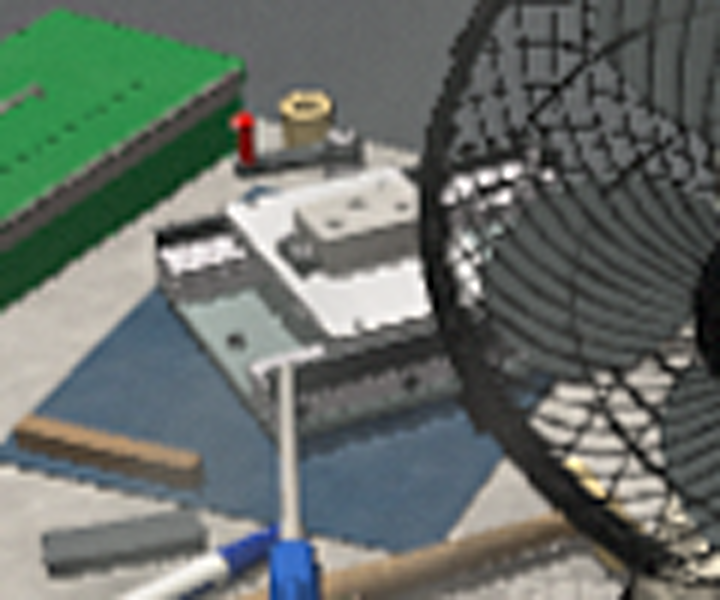

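```bash
cat > h.py <<'E'
from station import *
import numpy as np, cv2
def ray(c,u,v,z):
    M=np.array(c["camera_from_world"]);R=M[:3,:3];t=M[:3,3]
    o=-R.T@t; d=R.T@np.array([(u-c["cx"])/c["fx"],(v-c["cy"])/c["fy"],1])
    return o+d*(z-o[2])/d[2]
def proj(c,p):
    M=np.array(c["camera_from_world"]);q=M[:3,:3]@np.array(p)+M[:3,3]
    return c["cx"]+c["fx"]*q[0]/q[2], c["cy"]+c["fy"]*q[1]/q[2]
def wristcam(c,o):
    from scipy.spatial.transform import Rotation as Ro
    T=np.eye(4);T[:3,:3]=Ro.from_euler('xyz',o["eef_rot"],degrees=True).as_matrix();T[:3,3]=o["ee_pos"]
    W=T@np.array(c["hand_eye"]);c["camera_from_world"]=np.linalg.inv(W);return c
E
python3 - <<'E'
from h import *
c=read_camera("top")
z=lambda x,y,h:ray(c,(x+.0)/4+135-.375,y/4+125-.375,h)
P={}
for n,x,y,h in [("FL",238,192,.054),("FR",480,222,.054),("NR",457,382,.054),("NL",207,350,.054),("hub",186,209,.0645),("pintop",149,288,.0835),("sNL",205,410,.036),("sNR",460,447,.036)]:
    P[n]=z(x,y,h);print(n,P[n].round(4))
N=np.linalg.norm
print(N(P["FL"]-P["FR"]),N(P["NL"]-P["NR"]),N(P["FL"]-P["NL"]),N(P["FR"]-P["NR"]),N(P["hub"][:2]-P["pintop"][:2]))
a=lambda p,q:np.degrees(np.arctan2(*(P[p]-P[q])[[1,0]]))
print(a("FL","NL"),a("FR","NR"),a("FL","FR")-90,a("NL","NR")-90,a("pintop","hub"))
print("ctr",sum(P[k] for k in["FL","FR","NL","NR"])/4)
E
```

```text
FL [0.5822 0.2151 0.054 ]
FR [0.5628 0.0654 0.054 ]
NR [0.4639 0.0783 0.054 ]
NL [0.4837 0.2309 0.054 ]
hub [0.5691 0.2442 0.0645]
pintop [0.5166 0.2595 0.0835]
sNL [0.449  0.2353 0.036 ]
sNR [0.4261 0.0777 0.036 ]
0.15092014082712996 0.15381847700766857 0.09975763399686781 0.0997906486534328 0.05465719825627653
-9.09754015075788 -7.432614456226921 -7.375442270213227 -7.4045043189549204 163.729582687026
ctr [0.52316277 0.1474406  0.054     ]
```

Call:
drive_tool([
  [[0, 0, 0], [0, 0, -7], 0],
  [[0, 0, 0], [0, 0, -7], 0],
  [[-0.018, -0.03, 0], [0, 0, 0], 0],
  [[-0.018, -0.03, 0], [0, 0, 0], 0],
  [[-0.018, -0.03, 0], [0, 0, 0], 0],
  [[-0.018, -0.03, 0], [0, 0, 0], 0],
  [[-0.018, -0.03, 0], [0, 0, 0], 0],
  [[-0.018, -0.03, 0], [0, 0, 0], 0],
  [[-0.018, -0.03, 0], [0, 0, 0], 0],
  [[-0.018, -0.03, 0], [0, 0, 0], 0],
  [[-0.018, -0.03, 0], [0, 0, 0], 0],
  [[-0.018, -0.03, 0], [0, 0, 0], 0],
  [[-0.018, -0.03, 0], [0, 0, 0], 0],
  [[-0.018, -0.03, 0], [0, 0, 0], 0],
])

```text
clock: 1.37
ee_pos: [0.4113, 0.2116, 0.2351]
eef_rot: [179.9, -0.3, 174.0]
force: [0.5, 0.0, 0.9]
grip_width: 0.004
```

Call:
drive_tool([
  [[-0.016, -0.025, 0.02], [0, 0, 1], 0],
  [[-0.016, -0.025, 0.02], [0, 0, 0.8], 0],
  [[0, 0, 0], [0, 0, 0], 0],
  [[0, 0, 0], [0, 0, 0], 0],
])

```text
clock: 1.7
ee_pos: [0.4419, 0.1475, 0.1949]
eef_rot: [179.9, 0.0, 171.4]
force: [-0.7, 0.0, -0.1]
grip_width: 0.003
```

Run:
```python
from h import *
o=get_obs();c=wristcam(read_camera("wrist"),o)
print(o["ee_pos"],o["eef_rot"],o["force"])
cv2.imwrite("pics/w1.png",c["frame"][:,:,::-1])
t=read_camera("top");cv2.imwrite("pics/t1.png",t["frame"][:,:,::-1])
O=np.array([.5602,.1425]);a=np.radians(-7.8);R=np.array([[np.cos(a),-np.sin(a)],[np.sin(a),np.cos(a)]])
for n,p in dict(NL=(-.0874,.075,.054),NR=(-.0874,-.075,.054),sNL=(-.125,.082,.047),sNR=(-.125,-.082,.047),pin=(-.058,.110,.0835),hub=(-.005,.102,.0645)).items():
    print(n,np.round(proj(c,[*(O+R@p[:2]),p[2]]),1))
```

```text
[0.44192642 0.14748429 0.19485251] [1.79925110e+02 2.82423717e-03 1.71416484e+02] [-0.7355514   0.02709549 -0.07070065]
NL [368.7 229.8]
NR [201.5 232.2]
sNL [377.6 187. ]
sNR [191.7 189.8]
pin [417.5 274.8]
hub [393.8 314.8]
```

View pics/w1.png

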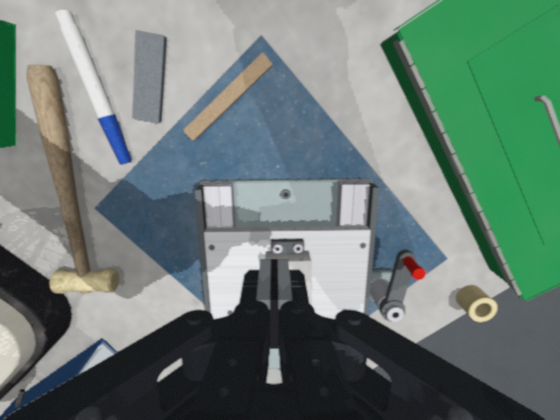

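Call:
drive_tool([
  [[0.004, 0.011, 0], [0, 0, -0.8], 0],
  [[0, 0, 0.02], [0, 0, 0], 0],
  [[0, 0, 0.03], [0, 0, 0], 0],
  [[0, 0, 0.03], [0, 0, 0], 0],
  [[0, 0, 0.03], [0, 0, 0], 0],
  [[0, 0, 0.02], [0, 0, 0], 0],
  [[0, 0, 0.01], [0, 0, 0], 0],
  [[0, 0, 0], [0, 0, 0], 0],
])

```text
clock: 2.47
ee_pos: [0.4401, 0.1841, 0.0555]
eef_rot: [178.9, 0.6, 174.0]
force: [-0.5, 0.0, 0.3]
grip_width: -0.001
```

Run:
```python
from h import *
for i in range(4):
    o=get_obs();print(o["clock"],o["ee_pos"],o["eef_rot"],o["qvel"].round(1));read_camera("top")
```

```text
2.4667 [0.44013523 0.18414757 0.05552183] [178.91417285   0.55537343 173.9863629 ] [-2.1 -0.2 -1.3 -0.7 -0.2  0.9 -0.6]
2.5167 [0.44041106 0.18461102 0.05635127] [178.87277808   0.5911028  174.01291823] [ 0.5 -2.2  0.9 -0.5  0.3  1.1  0.2]
2.5667 [0.44135106 0.18416679 0.05730427] [178.8422635    0.69090567 173.95305461] [ 0.6 -1.7  1.1 -0.3  0.3  0.1  0.2]
2.6167 [0.44211033 0.183648   0.05789871] [178.82409198   0.77009154 173.89190642] [ 0.6 -1.   0.9 -0.1  0.  -0.1  0.2]
```

Call:
drive_tool([
  [[-0.001, -0.012, 0], [-1, -0.7, 1], 0],
  [[-0.001, -0.01, 0], [0, 0, 0.5], 0],
  [[0, 0, 0], [0, 0, 0], 0],
  [[0, 0, 0], [0, 0, 0], 0],
])

```text
clock: 3.0
ee_pos: [0.4449, 0.1627, 0.0617]
eef_rot: [177.5, 1.9, 172.3]
force: [-0.2, 0.7, -0.4]
grip_width: -0.003
```

```bash
cat >> h.py <<'E'
O=np.array([.5602,.1425]);a=np.radians(-7.8);RS=np.array([[np.cos(a),-np.sin(a)],[np.sin(a),np.cos(a)]])
def st():
    o=get_obs();p=RS.T@(o["ee_pos"][:2]-O)
    print(o["clock"],"stand",p.round(4),"z",o["ee_pos"][2].round(4),o["eef_rot"].round(2),"F",o["force"].round(1),"qv",abs(o["qvel"]).max().round(1))
    return o
E
python3 - <<'E'
from h import *
st();read_camera("top");st()
E
```

```text
3.0 stand [-0.117   0.0044] z 0.0617 [177.5    1.85 172.34] F [-0.2  0.7 -0.4] qv 1.0
3.05 stand [-0.1168  0.0044] z 0.0617 [177.5    1.86 172.34] F [ 0.1 -0.2 -0.2] qv 0.6
```

Call:
drive_tool([
  [[0, -0.004, 0.01], [2.5, 1.9, 0], 0],
  [[0, 0, 0.008], [0, 0, 0], 0],
  [[0, 0, 0], [0, 0, 0], 0],
  [[0, 0, 0], [0, 0, 0], 0],
])

```text
clock: 3.38
ee_pos: [0.4462, 0.1611, 0.044]
eef_rot: [179.9, 0.1, 172.5]
force: [1.7, 0.8, -1.1]
grip_width: 0.001
```

Run:
```python
from h import *
st();
o=get_obs();c=wristcam(read_camera("wrist"),o);cv2.imwrite("pics/w2.png",c["frame"][:,:,::-1]);st()
```

```text
3.3833 stand [-0.1155  0.0029] z 0.044 [1.7990e+02 9.0000e-02 1.7247e+02] F [ 1.7  0.8 -1.1] qv 1.0
3.4333 stand [-0.1158  0.0027] z 0.044 [1.7991e+02 7.0000e-02 1.7246e+02] F [-0.2  0.2  0.7] qv 0.6
```

View pics/w2.png

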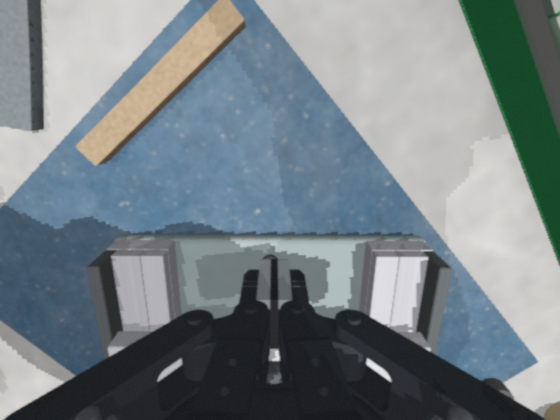

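Call:
drive_tool([
  [[-0.006, 0, 0.002], [0, 0, 0], 0],
  [[-0.006, 0, 0.001], [0, 0, 0], 0],
  [[-0.006, 0, 0], [0, 0, 0], 0],
  [[-0.006, 0, 0], [0, 0, 0], 0],
  [[-0.006, 0, 0], [0, 0, 0], 0],
  [[-0.006, 0, 0], [0, 0, 0], 0],
])

```text
clock: 3.93
ee_pos: [0.4754, 0.1561, 0.0401]
eef_rot: [-179.9, -0.8, 172.6]
force: [-8.3, 0.8, 5.5]
grip_width: 0.002
```

Run:
```python
from h import *
st()
```

```text
3.9333 stand [-0.0859  0.0019] z 0.0401 [-179.94   -0.83  172.61] F [-8.3  0.8  5.5] qv 8.9
```

Call:
drive_tool([
  [[-0.006, 0, 0], [0, -0.5, 0], 0],
  [[-0.006, 0, 0], [0, 0, 0], 0],
  [[-0.006, 0, 0], [0, 0, 0], 0],
  [[-0.006, 0, 0], [0, 0, 0], 0],
  [[-0.005, 0, 0], [0, 0, 0], 0],
  [[-0.005, 0, 0], [0, 0, 0], 0],
])

```text
clock: 4.43
ee_pos: [0.4948, 0.1524, 0.0377]
eef_rot: [-179.6, -2.3, 172.8]
force: [-8.4, 1.3, 6.7]
grip_width: -0.002
```

Run:
```python
from h import *
st();t=read_camera("top");st()
cv2.imwrite("pics/t3.png",cv2.resize(t["frame"][125:265,135:335,::-1],None,fx=4,fy=4,interpolation=cv2.INTER_CUBIC))
```

```text
4.4333 stand [-0.0662  0.001 ] z 0.0377 [-179.57   -2.28  172.82] F [-8.4  1.3  6.7] qv 7.5
4.4833 stand [-0.065  0.001] z 0.0377 [-179.59   -2.21  172.8 ] F [-4.8  1.3  0.6] qv 2.3
```

View pics/t3.png

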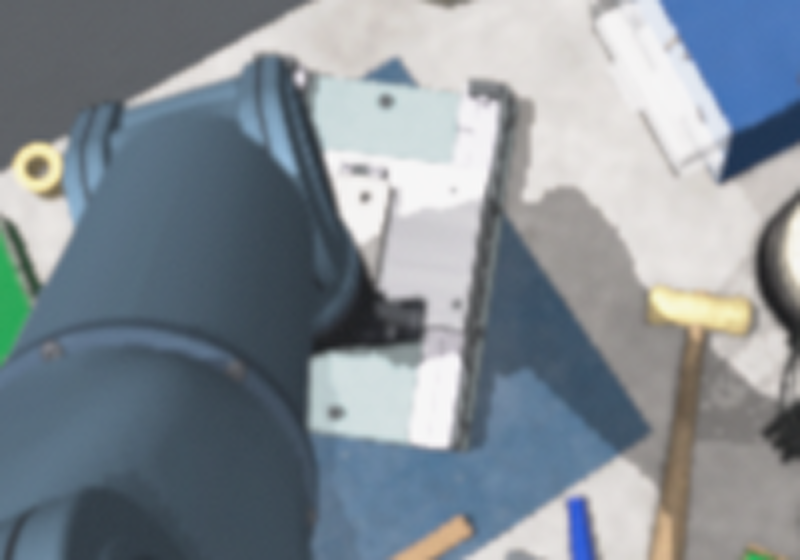

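Call:
drive_tool([
  [[-0.007, 0, -0.001], [0, -2, 0], 0],
  [[-0.007, 0, -0.001], [0, -1, 0], 0],
  [[-0.007, 0, -0.001], [0, -1, 0], 0],
  [[-0.007, 0, 0], [0, -0.5, 0], 0],
  [[-0.006, 0, 0], [0, -0.5, 0], 0],
])

```text
clock: 4.9
ee_pos: [0.5243, 0.148, 0.0384]
eef_rot: [-179.4, 2.1, 172.9]
force: [-4.4, 1.6, 0.1]
grip_width: 0.004
```

Run:
```python
from h import *
st()
```

```text
4.9 stand [-0.0363  0.0006] z 0.0384 [-179.4     2.08  172.93] F [-4.4  1.6  0.1] qv 4.8
```

Call:
drive_tool([
  [[-0.004, 0, 0], [0, 1, 0], 0],
  [[-0.004, 0, 0], [0, 0.5, 0], 0],
])

```text
clock: 5.07
ee_pos: [0.531, 0.147, 0.0384]
eef_rot: [-179.3, 0.3, 173.0]
force: [-15.7, 2.5, 9.7]
grip_width: -0.006
```

Run:
```python
from h import *
st()
```

```text
5.0667 stand [-0.0295  0.0005] z 0.0384 [-179.32    0.33  172.96] F [-15.7   2.5   9.7] qv 15.9
```

Call:
drive_tool([
  [[-0.001, 0, 0], [0, 0, 0], 0],
  [[0.01, 0, 0], [0, 0, 0], 0],
  [[0.015, 0, 0], [0, 0, 0], 0],
  [[0.02, 0, 0], [0, 0, 0], 0],
  [[0.02, 0, 0], [0, 0, 0], 0],
  [[0, 0, 0], [0, 0, 0], 0],
])

```text
clock: 5.57
ee_pos: [0.473, 0.154, 0.04]
eef_rot: [-179.5, 1.0, 172.7]
force: [-0.6, 0.5, -0.2]
grip_width: 0.002
```

Run:
```python
from h import *
o=st();c=wristcam(read_camera("wrist"),o);st()
cv2.imwrite("pics/w4.png",c["frame"][:,:,::-1])
s=read_camera("side")
cv2.imwrite("pics/s4.png",cv2.resize(s["frame"][150:250,200:320,::-1],None,fx=6,fy=6,interpolation=cv2.INTER_CUBIC))
```

```text
5.5667 stand [-0.088  -0.0005] z 0.04 [-179.52    0.96  172.67] F [-0.6  0.5 -0.2] qv 3.9
5.6167 stand [-0.0855 -0.0002] z 0.0404 [-179.57    1.12  172.64] F [-0.2 -0.5  0.9] qv 3.4
```

View pics/w4.png

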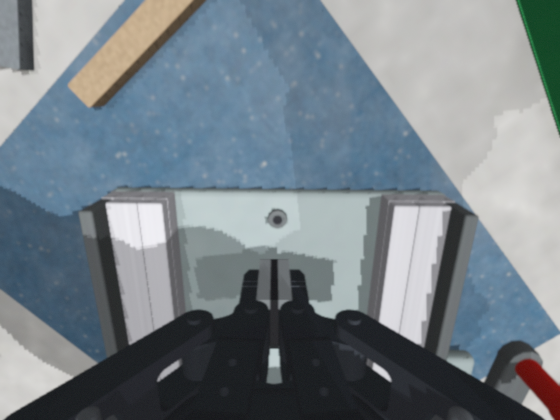

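View pics/s4.png

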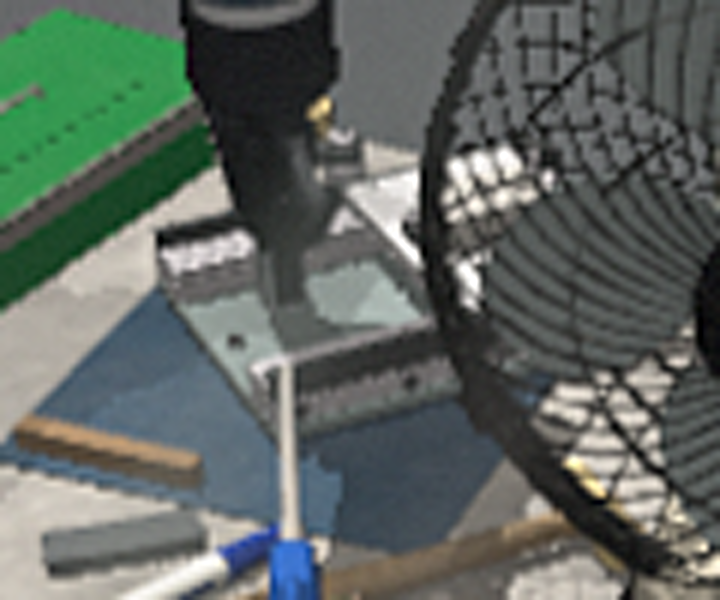

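Call:
drive_tool([
  [[0.005, 0, 0], [0, 0, 0], 0],
  [[0, 0, -0.02], [0, 0, 0], 0],
  [[0, 0, -0.03], [0, 0, 0], 0],
  [[0, 0, -0.03], [0, 0, 0], 0],
  [[0.01, 0.01, -0.03], [0, 0, 0], 0],
  [[0.01, 0.015, -0.03], [0, 0, 0], 0],
  [[0, 0.015, -0.01], [0, 0, 0], 0],
  [[0, 0, 0], [0, 0, 0], 0],
])

```text
clock: 6.33
ee_pos: [0.4624, 0.1975, 0.1983]
eef_rot: [-179.8, 1.9, 172.0]
force: [0.6, -0.0, -0.7]
grip_width: 0.001
```

Run:
```python
from h import *
o=st();c=wristcam(read_camera("wrist"),o);st()
cv2.imwrite("pics/w5.png",c["frame"][:,:,::-1])
np.save("w5cfw.npy",c["camera_from_world"])
t=read_camera("top")
cv2.imwrite("pics/t5.png",cv2.resize(t["frame"][125:265,135:335,::-1],None,fx=4,fy=4,interpolation=cv2.INTER_CUBIC))
```

```text
6.3333 stand [-0.1044  0.0412] z 0.1983 [-179.85    1.92  172.  ] F [ 0.6 -0.  -0.7] qv 2.5
6.3833 stand [-0.1044  0.0393] z 0.1974 [-179.75    1.88  171.95] F [ 0.7 -0.7  0.1] qv 2.8
```

View pics/w5.png

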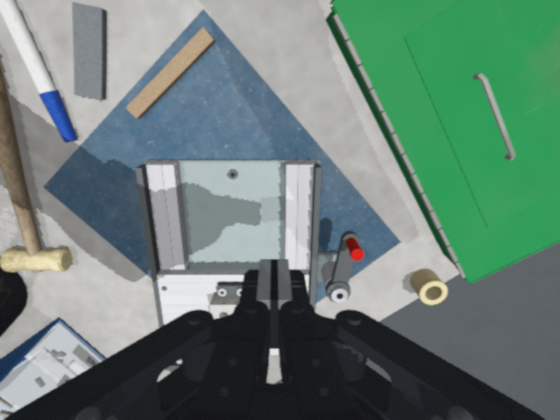

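View pics/t5.png

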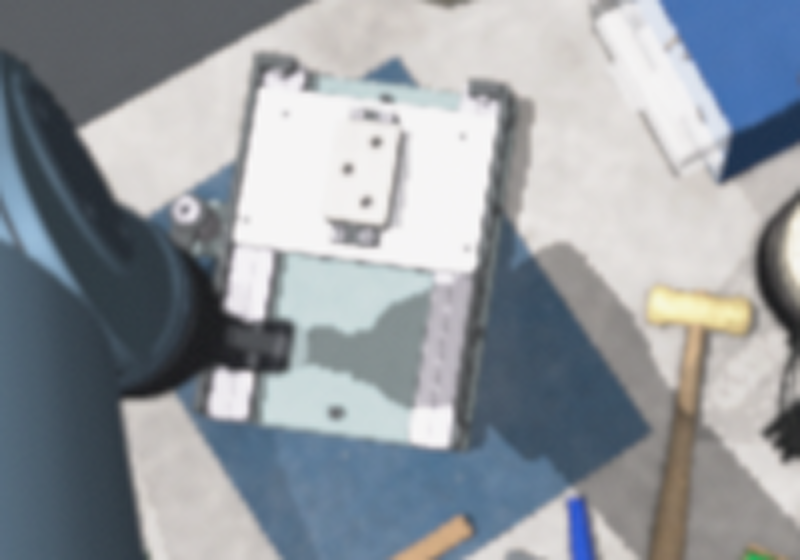

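Run:
```python
from h import *
t=read_camera("top")
pts=dict(FL=(258,87),FR=(503,115),NR=(477,272),NL=(232,245))
for z in(.048,.054):
    print(z,{k:(RS.T@(ray(t,x/4+135-.375,y/4+125-.375,z)[:2]-O)*1e3).round(1).tolist() for k,(x,y) in pts.items()})
w=read_camera("wrist");w["camera_from_world"]=np.load("w5cfw.npy")
for nm,(x,y),zs in [("nearL",(315,273),(.048,.054)),("nearR",(157,275),(.048,.054)),("standNR",(148,160),(.036,)),("standNL",(318,160),(.036,)),("hub",(339,293),(.0645,)),("pintop",(357,252),(.0835,)),("pinbot",(350,238),(.0575,))]:
    for z in zs: print(nm,z,(RS.T@(ray(w,x,y,z)[:2]-O)*1e3).round(1))
i=cv2.imread("pics/w5.png")[150:310,130:370];cv2.imwrite("pics/w5z.png",cv2.resize(i,None,fx=3.3,fy=3.3,interpolation=cv2.INTER_CUBIC))
```

```text
0.048 {'FL': [81.4, 75.3], 'FR': [83.7, -79.6], 'NR': [-17.0, -78.1], 'NL': [-20.4, 74.6]}
0.054 {'FL': [79.8, 73.8], 'FR': [82.0, -80.2], 'NR': [-18.1, -78.7], 'NL': [-21.5, 73.0]}
nearL 0.048 [-19.9  82. ]
nearL 0.054 [-23.4  81.2]
nearR 0.048 [-18.1 -73.1]
nearR 0.054 [-21.7 -70.6]
standNR 0.036 [-129.6  -71.1]
standNL 0.036 [-128.9   81.9]
hub 0.0645 [ -8.1 103.2]
pintop 0.0835 [-61.  111.4]
pinbot 0.0575 [-61.8 111. ]
```

View pics/w5z.png

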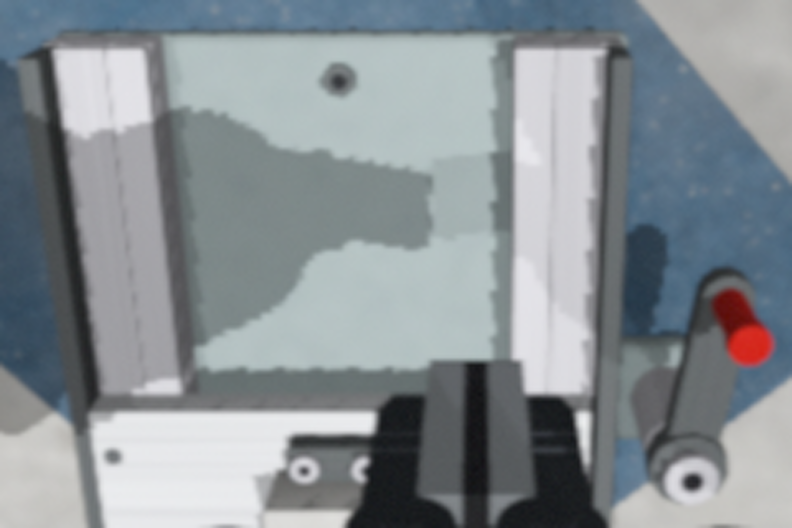

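Call:
drive_tool([
  [[0, -0.01, 0], [0, -6, 0], 0],
  [[0, -0.01, 0], [0, -6, 0], 0],
  [[0, -0.01, 0], [0, -6, 0], 0],
  [[0, 0, 0], [0, -6, 0], 0],
  [[0, 0, 0], [0, -6, 0], 0],
  [[0, 0, 0], [0, -6, 0], 0],
  [[-0.01, 0, 0.01], [0, 0, 0], 0],
  [[-0.01, 0, 0.01], [0, 0, 0], 0],
  [[-0.01, 0, 0.01], [0, 0, 0], 0],
  [[-0.01, 0, 0.01], [0, 0, 0], 0],
  [[0, 0, 0], [0, 0, 0], 0],
])

```text
clock: 7.45
ee_pos: [0.5073, 0.1336, 0.1649]
eef_rot: [-176.9, 28.4, 172.0]
force: [-0.8, 0.6, 0.5]
grip_width: -0.003
```

Run:
```python
from h import *
o=st();c=wristcam(read_camera("wrist"),o);st()
cv2.imwrite("pics/w6.png",c["frame"][:,:,::-1])
np.save("w6cfw.npy",c["camera_from_world"])
```

```text
7.45 stand [-0.0512 -0.0159] z 0.1649 [-176.94   28.4   171.99] F [-0.8  0.6  0.5] qv 3.0
7.5 stand [-0.0523 -0.0163] z 0.1648 [-176.9    28.34  171.98] F [-0.8 -0.7 -0.3] qv 1.9
```

View pics/w6.png

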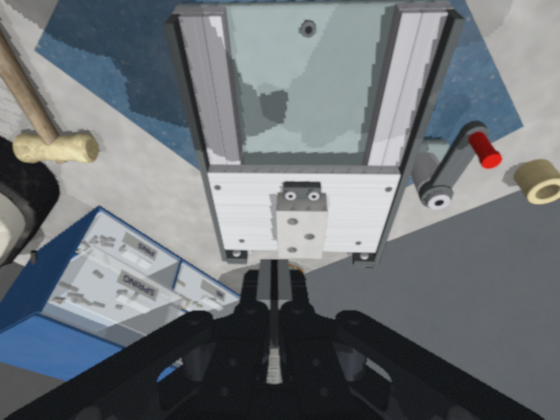

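Run:
```python
import cv2
i=cv2.imread("pics/w6.png")[130:275,180:440];cv2.imwrite("pics/w6z.png",cv2.resize(i,None,fx=3,fy=3,interpolation=cv2.INTER_CUBIC))
```

```text
(no output)
```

View pics/w6z.png

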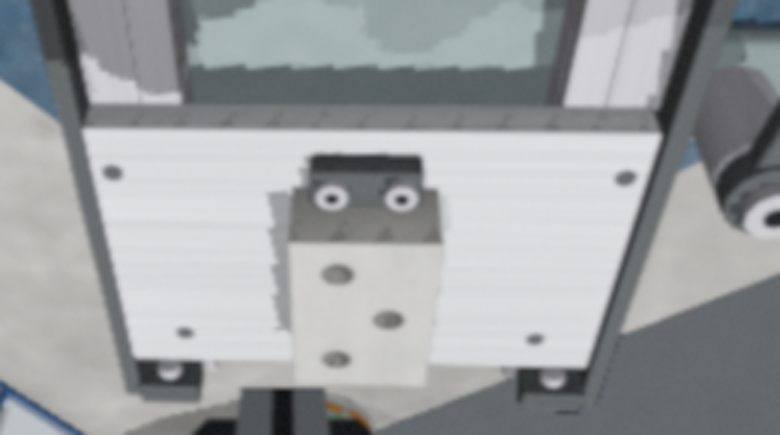

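Run:
```python
from h import *
w=read_camera("wrist");w["camera_from_world"]=np.load("w6cfw.npy")
S=lambda x,y,z:(RS.T@(ray(w,x/3+180-.33,y/3+130-.33,z)[:2]-O)*1e3)
for z in(.048,.054):
  P=[S(86,128,z),S(660,132,z),S(588,367,z),S(131,358,z)]
  print(z,[p.round(1).tolist() for p in P],np.linalg.norm(P[0]-P[1]),np.linalg.norm(P[2]-P[3]),np.linalg.norm(P[0]-P[3]),np.linalg.norm(P[1]-P[2]))
for z in(.036,.042):print(S(86,105,z),S(656,109,z))
print("hub",S((439-180)*3,(200-130)*3,.0645),"pin",S((490-180)*3,(161-130)*3,.0835))
t=w
# green box near edge, from top cam
```

```text
0.048 [[-19.5, -72.6], [-19.5, 74.7], [80.4, 75.9], [80.4, -74.9]] 147.3163243328496 150.80931936343217 99.92079121883397 99.89448064269106
0.054 [[-24.5, -70.6], [-24.6, 72.2], [72.3, 73.4], [72.3, -72.9]] 142.82272229453585 146.2091702084949 96.87289905125328 96.84739102879284
[-17.48175513 -75.15388449] [-17.27480893  76.78210729]
[-22.2953317  -73.19228405] [-22.09433504  74.37566889]
hub [ -8.4892105  102.46733147] pin [-59.85092907 109.73351749]
```

Run:
```python
from h import *
t=read_camera("top")
for z in(0,.04,.06):
  print(z,[(RS.T@(ray(t,x/4+135,y/4+125,z)[:2]-O)*1e3).round() for x,y in((0,225),(80,415),(150,590))])
w=read_camera("wrist");w["camera_from_world"]=np.load("w5cfw.npy")
for z in(0,.03,.04,.05,.06,.08):
  print(z,[(RS.T@(ray(w,x,y,z)[:2]-O)*1e3).round() for x,y in((468,280),(333,10))])
```

```text
0 [array([-20., 238.]), array([-135.,  164.]), array([-237.,  100.])]
0.04 [array([-27., 222.]), array([-137.,  151.]), array([-236.,   89.])]
0.06 [array([-30., 214.]), array([-139.,  144.]), array([-235.,   84.])]
0 [array([ 19., 265.]), array([-253.,   94.])]
0.03 [array([ -0., 245.]), array([-248.,   90.])]
0.04 [array([ -6., 238.]), array([-246.,   88.])]
0.05 [array([-13., 232.]), array([-244.,   86.])]
0.06 [array([-19., 225.]), array([-242.,   85.])]
0.08 [array([-32., 211.]), array([-238.,   82.])]
```

Call:
drive_tool([
  [[0.01, 0, -0.02], [0, 7, 0], 0],
  [[0.01, 0, -0.02], [0, 7, 0], 0],
  [[0.01, 0.01, 0], [-1, 7, 0], 0],
  [[0, 0.02, 0], [-1, 6, 0], 0],
  [[0, 0.02, 0], [0, 0, 0], 0],
  [[0, 0.02, 0], [0, 0, 0], 0],
  [[0, 0.02, 0], [0, 0, 0], 0],
  [[0, 0, 0], [0, 0, 7], 0],
  [[0, 0, 0], [0, 0, 7], 0],
  [[0, 0, 0], [0, 0, 7], 0],
  [[0, 0, 0], [0, 0, 7], 0],
  [[0, 0, 0], [0, 0, 7], 0],
  [[0, 0, 0], [0, 0, 7], 0],
  [[0, 0, 0], [0, 0, 3], 0],
  [[0, 0, 0], [0, 0, 0], 0],
])

```text
clock: 8.9
ee_pos: [0.4821, 0.2301, 0.1779]
eef_rot: [175.5, 6.0, 124.2]
force: [-0.3, 0.1, 0.0]
grip_width: -0.001
```

```bash
cat >> h.py <<'E'
from scipy.spatial.transform import Rotation as Ro
def togo(x,y,z,yaw):
    o=st();R=Ro.from_euler('xyz',o["eef_rot"],degrees=True)
    w=np.array([*(O+RS@np.array([x,y])),z])
    T=Ro.from_euler('xyz',[180,0,yaw],degrees=True)
    print("shift",R.inv().apply(w-o["ee_pos"]).round(4),"turn",(R.inv()*T).as_rotvec(degrees=True).round(1),"qpos",o["qpos"].round(0))
E
python3 - <<'E'
from h import *
togo(-.078,.133,.15,122.7)
E
```

```text
8.9 stand [-0.0893  0.0762] z 0.1779 [175.5    6.05 124.21] F [-0.3  0.1  0. ] qv 0.9
shift [0.0374 0.0444 0.0277] turn [4.6 6.  1.7] qpos [-43.  22.  11. 114.   3.  40.  -0.]
```

Call:
drive_tool([
  [[0.015, 0.018, 0.005], [2, 3, 0.8], 0],
  [[0.012, 0.014, 0.005], [1.5, 2, 0], 0],
  [[0.006, 0.007, 0], [0, 0, 0], 0],
  [[0, 0, 0], [0, 0, 0], 0],
  [[0, 0, 0], [0, 0, 0], 0],
])

```text
clock: 9.32
ee_pos: [0.4929, 0.2799, 0.1675]
eef_rot: [179.3, 0.9, 124.2]
force: [0.2, -0.0, -0.2]
grip_width: 0.003
```

Run:
```python
from h import *
togo(-.078,.133,.072,122.7)
o=get_obs();c=wristcam(read_camera("wrist"),o)
cv2.imwrite("pics/w7.png",c["frame"][:,:,::-1])
np.save("w7cfw.npy",c["camera_from_world"])
```

```text
9.3167 stand [-0.0854  0.127 ] z 0.1675 [179.27   0.89 124.22] F [ 0.2 -0.  -0.2] qv 1.2
shift [0.001  0.0083 0.0956] turn [0.7 0.9 1.5] qpos [-41.  27.   8. 106.  -4.  47.   3.]
```

View pics/w7.png

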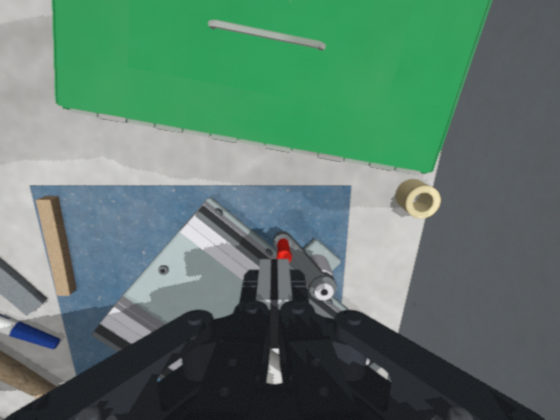

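Run:
```python
from h import *
w=read_camera("wrist");w["camera_from_world"]=np.load("w7cfw.npy")
S=lambda x,y,z:(RS.T@(ray(w,x,y,z)[:2]-O)*1e3).round(1)
print("pinbot",S(284,240,.0575),"top",S(283,257,.0835),"hub",S(324,291,.0645))
```

```text
pinbot [-59.6 114.7] top [-59.6 112. ] hub [ -5.8 104.8]
```

Call:
drive_tool([
  [[0.002, 0.006, 0.005], [0.6, 0.8, 1.2], 0],
  [[0, 0, 0.025], [0, 0, 0], 0],
  [[0, 0, 0.025], [0, 0, 0], 0],
  [[0, 0, 0.02], [0, 0, 0], 0],
  [[0, 0, 0], [0, 0, 0], 0],
])

```text
clock: 9.83
ee_pos: [0.4982, 0.2843, 0.0923]
eef_rot: [179.6, 0.0, 122.7]
force: [-0.9, 0.4, 0.4]
grip_width: 0.001
```

Run:
```python
from h import *
togo(-.078,.133,.072,122.7)
```

```text
9.8333 stand [-0.0806  0.1321] z 0.0923 [1.7963e+02 3.0000e-02 1.2268e+02] F [-0.9  0.4  0.4] qv 2.3
shift [-0.001   0.0025  0.0203] turn [ 0.4  0.  -0. ] qpos [-39.  35.   7. 106.  -6.  39.   4.]
```

Call:
drive_tool([
  [[0, 0.002, 0.014], [0, 0, 0], 0],
  [[0, 0, 0.004], [0, 0, 0], 0],
  [[0, 0, 0], [0, 0, 0], 0],
])

```text
clock: 10.08
ee_pos: [0.5005, 0.2846, 0.0746]
eef_rot: [179.7, 0.0, 122.5]
force: [-0.6, -0.2, 0.0]
grip_width: 0.003
```

Run:
```python
from h import *
togo(-.0435,.095,.072,122.7)
o=get_obs();c=wristcam(read_camera("wrist"),o)
cv2.imwrite("pics/w8.png",c["frame"][:,:,::-1])
```

```text
10.0833 stand [-0.0784  0.1327] z 0.0746 [1.7970e+02 5.0000e-02 1.2252e+02] F [-0.6 -0.2  0. ] qv 0.8
shift [-0.0513  0.0022  0.0027] turn [ 0.3  0.  -0.2] qpos [-39.  37.   7. 106.  -6.  37.   4.]
```

View pics/w8.png

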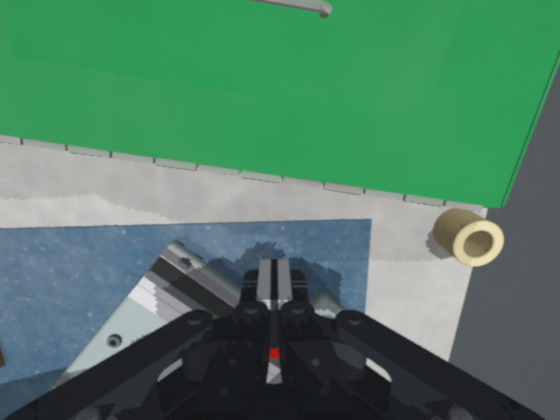

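Call:
drive_tool([
  [[-0.006, 0, 0.001], [0, 0, 0], 0],
  [[-0.006, 0, 0.001], [0, 0, 0], 0],
  [[-0.006, -0.002, 0], [0, 0, 0], 0],
  [[-0.006, -0.004, 0], [0, 0, 0], 0],
  [[-0.006, -0.004, 0], [0, 0, 0], 0],
])

```text
clock: 10.55
ee_pos: [0.5051, 0.2563, 0.0754]
eef_rot: [179.8, -0.4, 122.7]
force: [-0.8, 1.0, -0.8]
grip_width: 0.001
```

```bash
cat >> h.py <<'E'
def kp():
    togo(-.016,.061,.072,122.7);o=get_obs()
    d=(RS.T@(o["ee_pos"][:2]-O)*1e3)-[-78.4,132.7]
    s=.65*d[0]-.76*d[1];l=.76*d[0]+.65*d[1];print("s,l",s.round(1),l.round(1))
    for th in np.arange(1.72,-.01,-.02):
        q=np.array([-5-54*np.sin(th),102-54*np.cos(th)])-[-78.4,132.7]
        if .65*q[0]-.76*q[1]-17>=s: print("theta",th.round(2),"pin l",(.76*q[0]+.65*q[1]).round(1));break
E
python3 - <<'E'
from h import *
kp()
E
```

```text
10.55 stand [-0.07    0.1053] z 0.0754 [179.82  -0.35 122.75] F [-0.8  1.  -0.8] qv 8.2
shift [-0.0688  0.0123  0.0031] turn [ 0.2 -0.4  0. ] qpos [-36.  36.   6. 107.  -7.  37.   7.]
s,l 26.3 -11.5
theta 1.4 pin l -10.6
```

Contact and on path; next leg.

Call:
drive_tool([
  [[-0.006, -0.002, 0.001], [0, 0, 0], 0],
  [[-0.006, -0.002, 0.001], [0, 0, 0], 0],
  [[-0.006, -0.001, 0.001], [0, 0, 0], 0],
  [[-0.006, 0, 0], [0, 0, 0], 0],
])

```text
clock: 10.88
ee_pos: [0.514, 0.2305, 0.0733]
eef_rot: [179.8, -0.4, 122.7]
force: [-1.7, 2.3, 0.2]
grip_width: -0.004
```

Run:
```python
from h import *
kp()
o=get_obs();c=wristcam(read_camera("wrist"),o)
cv2.imwrite("pics/w9.png",c["frame"][:,:,::-1])
```

```text
10.8833 stand [-0.0577  0.081 ] z 0.0733 [179.82  -0.4  122.72] F [-1.7  2.3  0.2] qv 8.5
shift [-0.0423  0.0187  0.0011] turn [ 0.2 -0.4  0. ] qpos [-33.  36.   6. 108.  -7.  37.  10.]
s,l 52.8 -17.9
theta 0.88 pin l -18.2
```

View pics/w9.png

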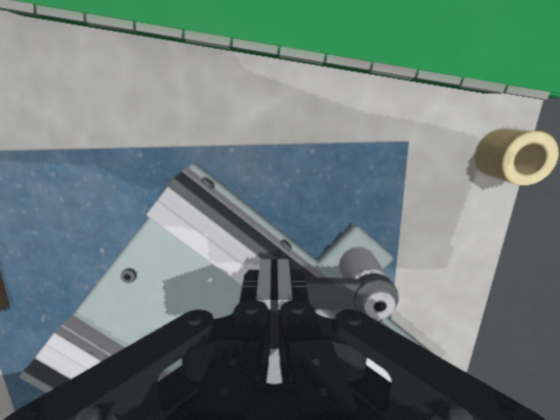

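Call:
drive_tool([
  [[-0.006, 0.001, 0], [0, 0, 0], 0],
  [[-0.006, 0.002, 0], [0, 0, 0], 0],
  [[-0.006, 0.002, 0], [0, 0, 0], 0],
  [[-0.005, 0.003, 0], [0, 0, 0], 0],
])

```text
clock: 11.27
ee_pos: [0.5363, 0.2118, 0.0733]
eef_rot: [179.8, -0.3, 122.6]
force: [-1.7, 0.2, 0.7]
grip_width: 0.004
```

Run:
```python
from h import *
kp()
```

```text
11.2667 stand [-0.0331  0.0654] z 0.0733 [179.8   -0.29 122.59] F [-1.7  0.2  0.7] qv 8.2
shift [-0.0145  0.0101  0.0013] turn [ 0.2 -0.3 -0.1] qpos [-30.  37.   6. 106.  -6.  38.  12.]
s,l 80.6 -9.3
theta 0.34 pin l -10.9
```

Call:
drive_tool([
  [[-0.004, 0.003, 0], [0, 0, 0], 0],
  [[-0.004, 0.002, 0], [0, 0, 0], 0],
])

```text
clock: 11.43
ee_pos: [0.5468, 0.2073, 0.0734]
eef_rot: [179.7, -0.3, 122.6]
force: [-0.7, 4.3, -0.3]
grip_width: -0.005
```

Run:
```python
from h import *
kp()
```

```text
11.4333 stand [-0.0221  0.0623] z 0.0734 [179.73  -0.27 122.55] F [-0.7  4.3 -0.3] qv 6.3
shift [-0.0049  0.0037  0.0014] turn [ 0.3 -0.3 -0.1] qpos [-29.  37.   6. 105.  -6.  38.  13.]
s,l 90.1 -2.9
theta 0.12 pin l -3.9
```

Call:
drive_tool([
  [[-0.004, 0.002, 0], [0, 0, 0], 0],
  [[-0.004, 0.002, 0], [0, 0, 0], 0],
])

```text
clock: 11.6
ee_pos: [0.5538, 0.2053, 0.0731]
eef_rot: [179.8, -0.5, 122.6]
force: [-14.3, 7.5, 5.5]
grip_width: 0.001
```

Run:
```python
from h import *
kp()
```

```text
11.6 stand [-0.0149  0.0614] z 0.0731 [179.77  -0.51 122.64] F [-14.3   7.5   5.5] qv 6.1
shift [ 0.0004 -0.0011  0.0011] turn [ 0.2 -0.5 -0.1] qpos [-29.  38.   6. 104.  -7.  39.  14.]
s,l 95.5 1.9
```

Call:
drive_tool([
  [[0.01, 0, 0], [0, 0, 0], 0],
  [[0.015, 0, 0], [0, 0, 0], 0],
  [[0.01, 0, -0.015], [0, 0, 0], 0],
  [[0.01, 0, -0.03], [0, 0, 0], 0],
  [[0.01, -0.01, -0.03], [0, 0, 0], 0],
  [[0.01, -0.01, -0.03], [0, 0, 0], 0],
  [[0.01, -0.01, -0.02], [0, 0, 0], 0],
  [[0, 0, 0], [0, 0, 0], 0],
  [[0, 0, 0], [0, 0, 0], 0],
])

```text
clock: 12.35
ee_pos: [0.4851, 0.2573, 0.2033]
eef_rot: [179.6, -0.3, 122.8]
force: [0.5, -1.1, 0.4]
grip_width: 0.003
```

Run:
```python
from h import *
kp()
o=get_obs();c=wristcam(read_camera("wrist"),o);np.save("w10.npy",c["camera_from_world"])
cv2.imwrite("pics/w10.png",c["frame"][:,:,::-1])
t=read_camera("top")
cv2.imwrite("pics/t10.png",cv2.resize(t["frame"][125:265,135:335,::-1],None,fx=4,fy=4,interpolation=cv2.INTER_CUBIC))
```

```text
12.35 stand [-0.09    0.1035] z 0.2033 [179.6   -0.32 122.84] F [ 0.5 -1.1  0.4] qv 2.7
shift [-0.0812  0.0275  0.1311] turn [ 0.4 -0.3  0.1] qpos [-38.  23.   8. 106.  -4.  50.   4.]
s,l 14.6 -27.7
theta 1.68 pin l -1.1
```

View pics/w10.png

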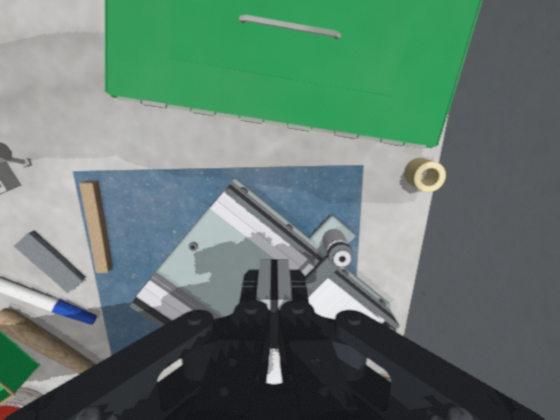

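View pics/t10.png

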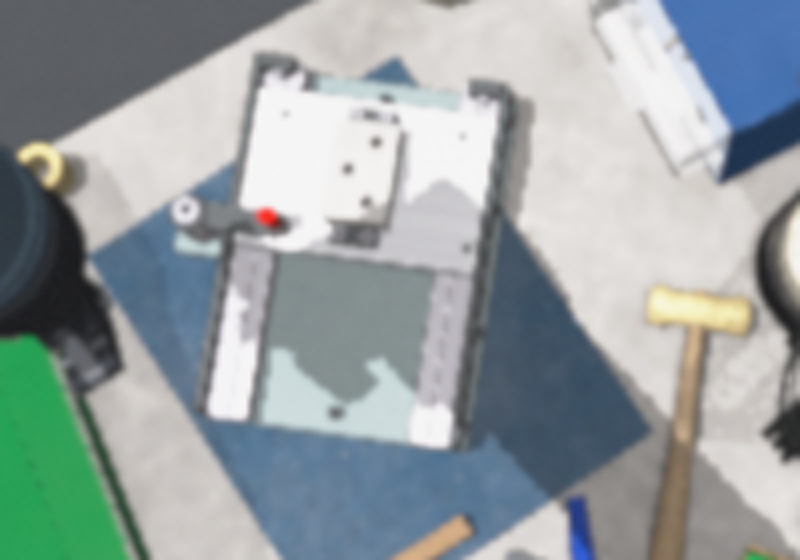

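Run:
```python
from h import *
t=read_camera("top")
S=lambda x,y,z:(RS.T@(ray(t,x/4+135-.375,y/4+125-.375,z)[:2]-O))
f=t["frame"].astype(int);m=(f[...,0]>150)&(f[...,1]<70)&(f[...,2]<70);m[:150]=0;m[215:]=0;m[:,:170]=0;m[:,230:]=0
v,u=np.nonzero(m);print(len(u),u.mean(),v.mean())
p=RS.T@(ray(t,u.mean(),v.mean(),.081)[:2]-O);h=S(186,209,.0645);d=p-h
print(p,h,np.linalg.norm(d),"theta",np.arctan2(-d[0],-d[1]))
print(st()["force"])
```

```text
9 201.66666666666666 179.11111111111111
[-0.00709878  0.04719306] [-0.00498024  0.10193275] 0.05478067036658969 theta 0.03868280460341652
12.5 stand [-0.0899  0.1025] z 0.2015 [179.79  -0.32 122.76] F [-0.2  0.6 -0.3] qv 0.9
[-0.22964544  0.61363076 -0.27384018]
```

Keeper angle about 0.04 rad, radius 54.8 mm (54 expected), nothing touching. Handing in.

```bash
python3 -c "
from station import *
print(job_done())"
```

```text
the job is handed in; nothing more can be done
None
```

I pushed the carrier about 67 mm along the rails with the closed fingertips until it stopped dead. I then backed off and swung the keeper shut by its red pin to its stop, where the force jumped to about 16 N. The job was handed in at about 12.5 s with the gripper clear of everything; the hand-in gives no verdict.

**Carrier:** In a tilted wrist view the plate measures about 100 × 147–151 mm at the seated top height (48 mm) and its centre is at x ≈ 30.5 mm. At the riding height it would measure only 97 × 143–146 mm. The near face sits on the rails with no gap. I did not measure its level separately, and I measured the carrier before closing the keeper. The later top picture shows no shift.

**Keeper:** The final top view puts it at about 0.04 rad, with the pin 54.8 mm from the pivot (54 expected).

**Disagreement:** An earlier comparison of the top and wrist views could not tell seated from riding, and if anything suggested riding. The wrist view was biased by about 3–4 mm. The tilted close view, and the keeper arm swinging freely over the plate, settled it as seated.

**Other checks:** I did not see the tools or parts move in the pictures, but I did not measure them. The approach moves overshot by up to 26 mm sideways and tilted the tool by about 2.5°. I corrected this before touching anything.

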